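# Pack the sawn stone blanks and block the gap

### The arm

A 6-joint arm with a two-finger parallel gripper is mounted at the origin on the work surface. World frame = base frame: x ahead of the robot, y to its left, z up, the work surface at z = 0. Lengths are in m, angles in rad, forces in N, time in s.
With the tool pointing down it reaches from about 0.375 to 0.9 m from the base axis. Payload 3.1 kg.
Tool frame: the origin (TCP) lies midway between the tips of the shut fingers; the grasp point (between the pads) lies 19 mm behind it; z points along the fingers, y is the line along which they close (so a half turn about z gives the same grasp; the last joint's range is limited). The gripper opens to 87 mm and grips with 3 to 60 N. Pads are 19 mm wide; open, the fingers measure 117 mm over their backs; the gripper's body (75 mm by 190 mm) begins 51 mm behind the grasp point.
Start: joints at [-0.178, 0.527, 1.433, -0, 1.181, -0.178], TCP at [0.625, 0, 0.223] pointing down, gripper open.
Joint ranges: [-3.08, 3.08], [-0.75, 2.2], [0.22, 2.44], [-1.43, 4.57], [0, 2.65], [-2.85, 2.85]. Speed limits (rad/s): [2.79, 2.79, 3.14, 3.14, 3.14, 3.14].

### API

Orientations are given as a unit quaternion [x, y, z, w].
In Python, from rig import status, imaging, order gives the robot as it stands.
- The arm moves only by the tool arm_command, never from a script. Its argument "deltas" is one flat list of numbers, 5 for each row, row after row: the opening, from -1 (shut) to 1 (fully open), so that 0 is half open, then the shift along the tool's x, y, z in m, then the turn about the tool's z in rad. In form: [gripper, tx, ty, tz, roll, gripper, tx, ty, tz, roll, ...]. A call has 1 to 12 rows; each row shifts and turns the commanded pose from where the row before left it, along the tool's axes as they then stand; what a row does not reach is not made up. A row lasts 1/8 s, in which the tool goes at most 62.5 mm and 10.7 degrees, less where a joint would pass 70% of its speed; a pose out of reach is approached as far as the arm can. A call with a gripper value outside its range is refused whole. The fingers move at their own pace and stop on an object; "newtons" is the grip in N (left out, the last holds). Time passes only in rows, so rows that do not move let the fingers close. It gives the time, the measured TCP pose, the force, the opening and the grip force at its end, in the units of the state.
- status.get_obs(): the state, without advancing time (a new reading comes with each control period).
- imaging.camera(name): name is "scene" or "side" or "wrist"; returns (picture, depth): 384x512x3 uint8, red, green, blue; 384x512 float32, m along the optical axis (not along the pixel's ray), 0 where there is no reading.
- imaging.camera_params(name): a dict with "intrinsics" (3x3 intrinsics, pixels), "camera_from_world" (4x4, takes a point from world to camera coordinates). Camera axes: x right, y up, looking along -z (the intrinsics and any distortion apply to the point x, -y, -z); pixel columns grow to the right and rows downward; lengths in m; the calibration is good to about 2 mm. The wrist camera is an equidistant fisheye: a pixel r from the principal point sees the ray r / f radians off the axis. A picture is of the moment at which its call begins: read the wrist's pose just before it. camera_params takes no time and is no camera call; for the wrist camera it gives the pose at the moment of the call.
- order.hand_in(): hands the job in; it is judged then, once.
The state is a dict: "time": time; "q": joint angles; "joint_velocities": joint speeds; "joint_torque": joint torques, N m; "position": TCP position; "tool_rot": TCP orientation; "ft_force": force on the tool from outside, world axes, zero at the start; "moment": the same for the moment, N m; "grip_width": finger opening in m; "grip_force": force on a finger pad.
Only numpy, scipy, OpenCV 4.12 (cv2) and the standard library are available. Lean on these libraries where they do the work, as an engineer would, in place of code of your own. Each camera call takes 0.05 s, during which the arm holds its last target. There are 200 camera calls.

### The job

Pack the three whole stone blanks into the tray, each standing flat in the pocket made for its shape: the solid round one in the round pocket, the square one in the square pocket, and the bar at one end of the long pocket. Set them down gently rather than dropping them, and once all three are in and released, stand the wooden block in the gap left in the long pocket, to block the bar in. The drilled round and the two blanks with a piece broken out are rejects: leave them where they lie.

Things in the scene. Friction and masses are not known exactly. Their poses are not given: they have to be found in the camera images.
- disc_c (a point): Whole round blank, diameter 40 mm, solid flat top, about 125 g: sage-green sawn stone, 38 mm tall, standing flat on the bench; the point is its centre, half-way up, z up.
- block_c (a point): Whole square blank, 40 x 40 mm in plan, about 155 g: sage-green sawn stone, 38 mm tall, standing flat on the bench; the point is its centre, half-way up, z up. x and y run along its sides.
- bar_c (a point): Whole bar blank, 60 mm (its x) by 28 mm (its y), about 165 g: sage-green sawn stone, 38 mm tall, standing flat on the bench; the point is its centre, half-way up, z up.
- wood_c (a point): Pale wooden blocking piece, 26 mm (its x) by 30 mm (its y), 38 mm tall, about 25 g, standing on the bench; the point is its centre, half-way up, z up. It goes in the long pocket with its 30 mm side across the pocket (its y along the insert's y).
- drilled_c (a point): Reject: round blank of diameter 40 mm with an 18 mm hole drilled down through its middle; sage-green sawn stone, 38 mm tall, standing flat on the bench; the point is its centre, half-way up, z up.
- chipped_c (a point): Reject: square blank 40 x 40 mm with one corner (18 x 18 mm, at its +x +y) missing, L-shaped from above; sage-green sawn stone, 38 mm tall, standing flat on the bench; the point is its centre, half-way up, z up.
- broken_c (a point): Reject: bar blank 60 mm (its x) by 28 mm (its y) with half the width of its +x end broken away over 20 mm; sage-green sawn stone, 38 mm tall, standing flat on the bench; the point is its centre, half-way up, z up.
- insert_round: Plywood insert with one round pocket, 56 mm across, at its centre. Plate 112 (x) x 88 (y) x 14 mm, fixed in a low tray beside the two others (along y, any order). Origin: centre of its underside, 4 mm above the bench; pocket floor 4 mm above the origin, insert top and tray rim 18 mm above the bench.
- insert_square: Plywood insert with one square pocket, 56 x 56 mm, at its centre. Plate 112 (x) x 88 (y) x 14 mm, fixed in a low tray beside the two others (along y, any order). Origin: centre of its underside, 4 mm above the bench; pocket floor 4 mm above the origin, insert top and tray rim 18 mm above the bench.
- insert_long: Plywood insert with one long pocket, 102 mm (along its x) by 40 mm (along its y), at its centre; bar and wooden block fit end to end with 16 mm to spare, either at either end. Plate 112 (x) x 88 (y) x 14 mm, fixed in a low tray beside the two others (along y, any order). Origin: centre of its underside, 4 mm above the bench; pocket floor 4 mm above the origin, insert top and tray rim 18 mm above the bench.
Things that resemble listed ones, but are neither listed nor needed, are in the scene too. What is shaped like the insert_round but yellow is not meant. Leave any blue look-alike of the part that bears disc_c alone.

How it is judged:
On the way, in this order (a step that is already met when the one before it is completed fails the run):
1. the three whole blanks stand flat in their own pockets, released (z of disc_c in the frame of insert_round between 0.017 and 0.028 m and angle between each of disc_c, block_c, bar_c's own z axis and vertical below 0.12 rad and horizontal distance between disc_c and insert_round below 0.015 m and contact force between each of disc, block, bar and the fingers below 0.1 N and z of block_c in the frame of insert_square between 0.017 and 0.028 m and horizontal distance between block_c and insert_square below 0.015 m and z of bar_c in the frame of insert_long between 0.017 and 0.028 m and x of bar_c in the frame of insert_long between -0.027 and 0.027 m and y of bar_c in the frame of insert_long between -0.012 and 0.012 m), for 0.2 s.
2. then the wooden block stands in the gap of the long pocket beside the bar (z of wood_c in the frame of insert_long between 0.017 and 0.028 m and angle between each of wood_c, bar_c's own z axis and vertical below 0.12 rad and x of wood_c in the frame of insert_long between -0.044 and 0.044 m and y of wood_c in the frame of insert_long between -0.012 and 0.012 m and z of bar_c in the frame of insert_long between 0.017 and 0.028 m and x of bar_c in the frame of insert_long between -0.027 and 0.027 m and y of bar_c in the frame of insert_long between -0.012 and 0.012 m), for 0.2 s.
At the end, for the whole second after the job is handed in: The three whole blanks stand flat on the floors of their own pockets and the wooden block on the floor of the long pocket beside the bar (height within 5 mm, tilt under 0.12 rad, sideways within 15 mm, or 12 mm in the long pocket), released and at rest; rejects within 25 mm of their start (all of step 2 and z of disc_c in the frame of insert_round between 0.017 and 0.028 m and angle between each of disc_c, block_c's own z axis and vertical below 0.12 rad and horizontal distance between disc_c and insert_round below 0.015 m and linear speed of each of disc, block, bar, wood below 0.02 m/s and angular speed of each of disc, block, bar, wood below 0.2 rad/s and contact force between each of disc, block, bar, wood and the fingers below 0.1 N and z of block_c in the frame of insert_square between 0.017 and 0.028 m and horizontal distance between block_c and insert_square below 0.015 m and distance of each of drilled_c, chipped_c, broken_c from where it was at the start of the episode below 0.025 m); the robot touches nothing.
It fails at once if a reject was moved more than 25 mm (distance of any of drilled_c, chipped_c, broken_c from where it was at the start of the episode above 0.025 m).
It fails at once if a stone was dropped into its pocket (faster than 0.5 m/s within about 30 mm of the pocket floor) ((horizontal distance between disc_c and insert_round below 0.06 m and z of disc_c in the frame of insert_round below 0.055 m and linear speed of disc above 0.5 m/s) or (horizontal distance between block_c and insert_square below 0.06 m and z of block_c in the frame of insert_square below 0.055 m and linear speed of block above 0.5 m/s) or (horizontal distance between bar_c and insert_long below 0.06 m and z of bar_c in the frame of insert_long below 0.055 m and linear speed of bar above 0.5 m/s)).
It also fails if it takes over 93 s, if anything falls off the work surface, if the arm or the gripper's body presses on something with over 40 N, if the wrist force passes 120 N, or if a joint passes its speed limit or range.

## Working session

There is one attempt and no reset: what is moved stays moved. The work goes in short steps, Python scripts to look and compute and a tool call to move; the robot and the scene stay as the last step left them, time stands still between calls to the robot, and variables do not carry over. Pictures are saved under pics/ and viewed, at most 14 in all, crops included, and the job is handed in when it is done.

Besides the shell and the picture viewer there is one more tool, called after "Emit:" as name(argument=value, ...), one argument or row to a line, values as JSON. arm_command: Moves the arm, as the interface text tells. Its arguments: {"type":"object","properties":{"deltas":{"type":"array"},"newtons":{"type":"number"}},"required":["deltas"]}

```bash
mkdir -p pics; ls; python3 - <<'E'
from rig import status, imaging
import cv2, numpy as np
print(status.get_obs())
for n in ["scene","side","wrist"]:
    p=imaging.camera_params(n)
    im,d=imaging.camera(n)
    np.savez(f"pics/{n}0.npz",im=im,d=d,K=p["intrinsics"],T=p["camera_from_world"])
    cv2.imwrite(f"pics/{n}0.png",cv2.resize(im[:,:,::-1],(800,600)))
    print(n,p)
E
```

```text
pics
{'time': 0.0, 'q': array([-1.78501292e-01,  5.28430418e-01,  1.43388593e+00, -1.82372789e-05,
        1.18139960e+00, -1.78501481e-01]), 'joint_velocities': array([-0.00145279, -0.00087296,  0.00051524, -0.00100395,  0.00050691,
        0.00104574]), 'joint_torque': array([-5.45745443e-04, -4.40045428e+01, -1.76593530e+01,  6.32597599e-02,
        5.83207863e-02, -1.53719384e-04]), 'position': array([6.24275142e-01, 1.54199486e-04, 2.21598806e-01]), 'tool_rot': array([ 7.07103862e-01,  7.07108904e-01, -6.12407798e-04, -8.67253111e-04]), 'ft_force': array([-0.14874556, -0.66944368,  0.40927165]), 'moment': array([ 0.00799422, -0.00341052,  0.01758182]), 'grip_force': 0.0, 'grip_width': 0.08706241733216762}
scene {'intrinsics': array([[408.59028221,   0.        , 260.15061999],
       [  0.        , 408.59028221, 192.48214322],
       [  0.        ,   0.        ,   1.        ]]), 'camera_from_world': array([[-0.69625415,  0.71776149, -0.00697108,  0.41581603],
       [-0.40954977, -0.38926453,  0.82507097,  0.12042111],
       [ 0.58949058,  0.57731409,  0.5649861 , -1.20031536],

[... 343 characters left out ...]
.45011119,  0.79842346, -0.19594294],
       [-0.5482856 , -0.58058289,  0.60191893, -0.89282445],
       [ 0.        ,  0.        ,  0.        ,  1.        ]])}
wrist {'intrinsics': array([[297.31863964,   0.        , 247.64208974],
       [  0.        , 297.31863964, 191.48561784],
       [  0.        ,   0.        ,   1.        ]]), 'camera_from_world': array([[ 9.99999014e-01,  3.98861968e-04, -1.34668865e-03,
        -6.23017230e-01],
       [-7.68983330e-04,  9.57832313e-01, -2.87326763e-01,
         3.42350261e-02],
       [ 1.17529818e-03,  2.87327515e-01,  9.57831675e-01,
        -3.89756692e-01],
       [ 0.00000000e+00,  0.00000000e+00,  0.00000000e+00,
         1.00000000e+00]])}
```

View pics/scene0.png

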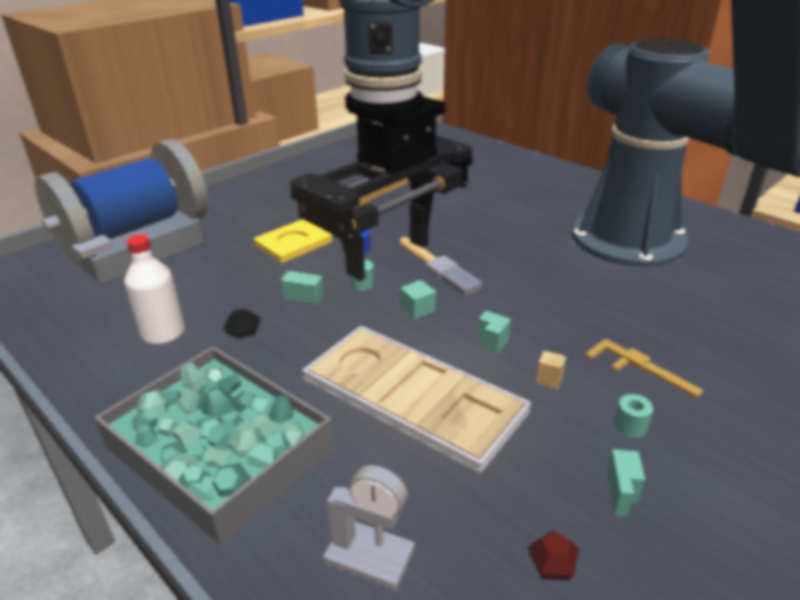

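View pics/side0.png

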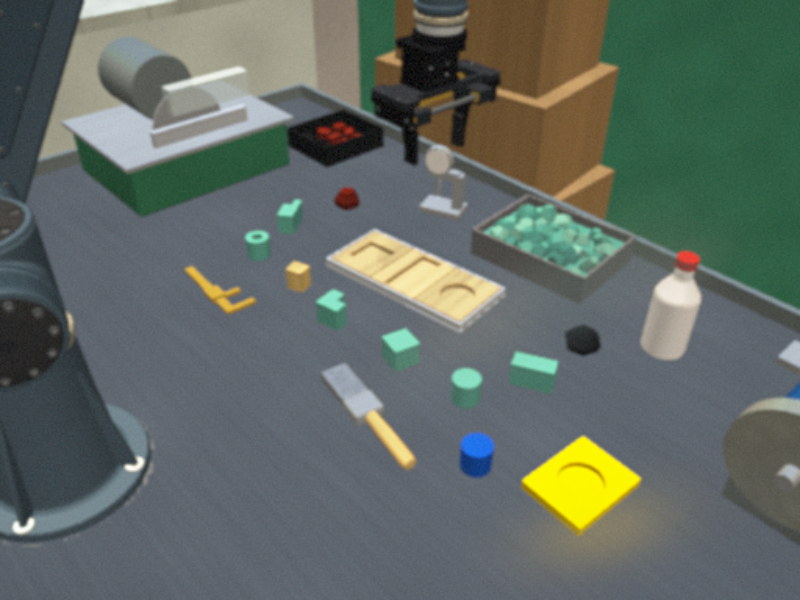

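View pics/wrist0.png

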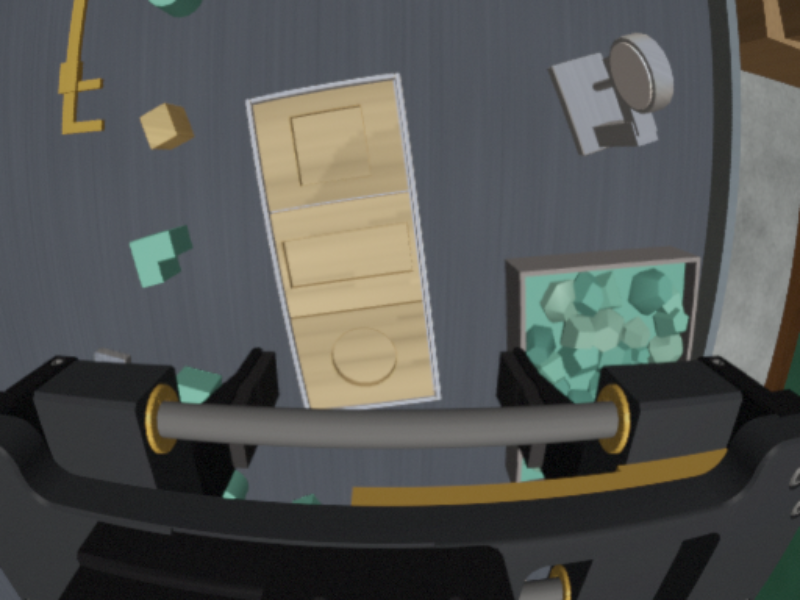

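The side view (800x600 px) shows these:
- **Whole blanks:** disc (466,387), square (401,347), bar (534,370).
- **Wood:** (298,276).
- **Could be mistaken for them:** chipped (332,308), drilled (257,245), broken (290,215), blue disc (476,455), yellow insert (580,483), and the pile in the bin.
- **Tray pockets:** square (372,252), long (415,270), round (458,290).

Next I'll measure from the depth images.

```bash
cat > h.py <<'E'
import numpy as np, cv2
def cloud(n, f="0"):
    z=np.load(f"pics/{n}{f}.npz"); im,d,K,T=z["im"],z["d"],z["K"],z["T"]
    v,u=np.mgrid[:384,:512].astype(float)
    if n=="wrist":
        a,b=(u-K[0,2])/K[0,0],(v-K[1,2])/K[1,1]; th=np.hypot(a,b)+1e-9
        s=np.tan(th)/th; x,y=a*s,b*s
    else: x,y=(u-K[0,2])/K[0,0],(v-K[1,2])/K[1,1]
    P=np.stack([x*d,-y*d,-d],-1)
    W=(P-T[:3,3])@T[:3,:3]
    W[d<=0]=np.nan
    return im,W
def blobs(im,W,lo,hi,zmin,zmax,minpx=15):
    hsv=cv2.cvtColor(im,cv2.COLOR_RGB2HSV)
    m=cv2.inRange(hsv,lo,hi)*((W[...,2]>zmin)&(W[...,2]<zmax)).astype(np.uint8)
    n,l,s,c=cv2.connectedComponentsWithStats(m,connectivity=4)
    out=[]
    for i in range(1,n):
        if s[i,4]<minpx: continue
        p=W[l==i]
        r=cv2.minAreaRect(p[:,:2].astype(np.float32)*1000)
        out.append((c[i].round(0),s[i,4],np.round(r[0],1),np.round(r[1],1),round(r[2],1),np.round(np.median(p[:,2])*1000,1),(p.mean(0)*1000).round(1)))
    return out
E
python3 - <<'E'
from h import *
for n in ["side","scene","wrist"]:
    im,W=cloud(n); print(n)
    for b in blobs(im,W,(65,40,40),(95,255,255),.032,.045): 
        if b[1]<700: print(" G",*b)
    for b in blobs(im,W,(10,60,90),(22,255,255),.032,.045): print(" wood",*b)
    for b in blobs(im,W,(8,20,90),(28,200,255),.014,.022,800): print(" tray",*b)
    for b in blobs(im,W,(8,20,60),(28,255,255),.004,.0115,50): print(" floor",*b)
E
```

```text
side
 G [452.  29.] 374 [1995.9  301.3] [ 38.2 613.7] 0.2 38.5 [1994.2  272.6   38.5]
 G [120. 112.] 497 [459.  532.1] [202.9 414.7] 54.6 38.7 [471.8 515.6  38.5]
 G [185. 134.] 110 [543.  284.3] [65.5 29.5] 36.1 35.6 [539.4 279.5  35.5]
 G [164. 152.] 95 [441.6 238.1] [38.1 35.5] 27.8 35.1 [442.1 237.9  35.1]
 G [371. 172.] 65 [ 778.5 -182.7] [38.7 33.2] 64.9 37.7 [ 777.6 -190.3   38. ]
 G [212. 193.] 174 [428.3   8.2] [44.1 45.3] 5.7 35.7 [424.7   8.9  35.6]
 G [256. 218.] 237 [ 440.2 -127.4] [43.  41.3] 76.0 36.0 [ 438.6 -129.4   35.9]
 G [341. 232.] 274 [ 544.7 -285.5] [31.2 59.6] 28.4 36.0 [ 542.9 -286.4   36. ]
 G [298. 242.] 212 [ 452.3 -245.1] [40.5 37.4] 43.7 35.8 [ 451.4 -246.    35.8]
 wood [259.  14.] 36 [1481.   988.3] [20.7 74.4] 6.7 38.4 [1481.2  991.    38.3]
 wood [379.  20.] 42 [1845.6  555.5] [135.8  13.2] 8.6 39.5 [1841.5  556.1   39.1]
 wood [335.  30.] 194 [1586.8  587.6] [168.2 331.7] 49.4 37.9 [1576.8  596.2   38.2]
 wood [187. 173.] 33 [430.3 115.9] [15.2 34.8] 2.4 35.1 [429.6 114.4  34.8]
 tray [243. 165.] 823 [581.2  72.9] [119.3 138.5] 8.0 15.9 [579.4  73.
[... 2715 characters left out ...]
]
 G [147. 316.] 35 [ 463.7 -229.3] [ 8.1 14.8] 83.0 35.3 [ 464.1 -229.7   35. ]
 wood [102.  80.] 435 [441.  119.4] [26.4 29.8] 20.9 36.3 [441.8 119.3  36.1]
 tray [222. 157.] 11642 [589.6   5.6] [113.8 271.6] 8.1 16.4 [590.4  11.4  16.4]
 floor [49. 14.] 61 [327.5 240.8] [25.1 14. ] 85.9 5.1 [327.9 240.9   5. ]
 floor [45. 50.] 373 [327.1 180.5] [33. 73.] 9.9 7.5 [325.4 182.5   6.9]
 floor [211.  93.] 1984 [577.5  95. ] [56.7 56.5] 8.2 6.5 [577.2  95.2   6.5]
 floor [52. 81.] 111 [337.9 134. ] [10.8 48.4] 85.5 4.6 [337.9 134.2   4.7]
 floor [223. 163.] 2404 [590.    5.4] [102.7  39.8] 8.1 6.4 [590.8   5.    6.4]
 floor [233. 228.] 1144 [602.5 -85. ] [53.6 52.4] 27.4 6.4 [602.5 -85.4   6.5]
```

```bash
cat >> h.py <<'E'
def go(x,y,z,phi):
    """rows needed (tool axes) from measured pose: turn first, then shift"""
    from rig import status
    from scipy.spatial.transform import Rotation as R
    o=status.get_obs(); M=R.from_quat(o["tool_rot"]).as_matrix()
    p0=np.degrees(np.arctan2(M[1,1],M[0,1])); r=-np.radians((phi-p0+180)%360-180)
    print("t",o["time"],"pos",o["position"].round(4),"phi",p0.round(1),"w",o["grip_width"].round(4),"gf",round(float(o["grip_force"]),1))
    d=np.array([x,y,z])-o["position"]
    a=np.radians(phi); tx=d@[-np.sin(a),np.cos(a),0]; ty=d@[np.cos(a),np.sin(a),0]
    print("roll",r.round(3),"then t",tx.round(4),ty.round(4),(-d[2]).round(4))
E
python3 - <<'E'
from h import *
im,W=cloud("side")
print(blobs(im,W,(105,120,60),(130,255,255),.025,.045))
cv2.imwrite("pics/crop.png",cv2.resize(im[120:270,150:390,::-1],(800,500),interpolation=cv2.INTER_CUBIC))
go(.546,-.2835,.10,27)
E
```

```text
[(array([305., 287.]), np.int32(339), array([ 375.4, -336.2]), array([39.8, 38.2]), 20.8, np.float64(35.8), array([ 373.1, -337.8,   34.8]))]Traceback (most recent call last):
  File "<stdin>", line 5, in <module>
  File "h.py", line 30, in go
    print("t",o["time"],"pos",o["position"].round(4),"phi",p0.round(1),"w",o["grip_width"].round(4),"gf",round(float(o["grip_force"]),1))
                                                                           ^^^^^^^^^^^^^^^^^^^^^
AttributeError: 'float' object has no attribute 'round'
```

View pics/crop.png

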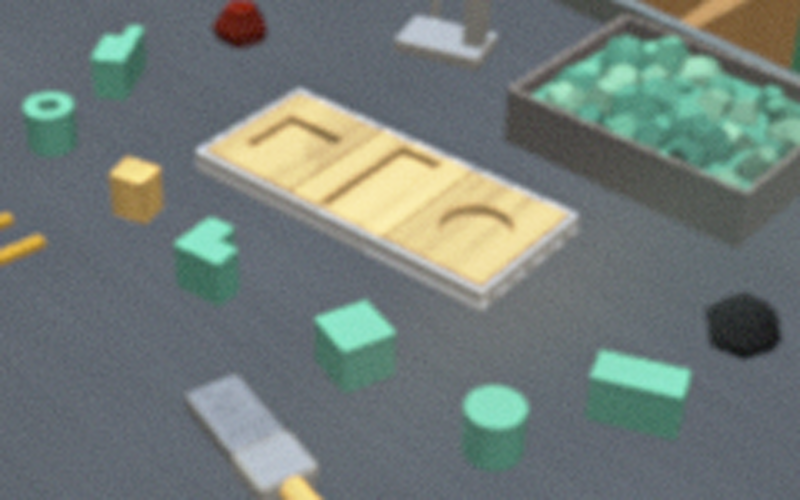

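The crop confirms the choice: solid disc (495,405), whole square (355,340) and whole bar (640,385). The chipped blank (207,255), drilled round (50,120) and broken bar (118,60) are clearly the rejects. I'll start with the bar.

```bash
sed -i 's/o\["grip_width"\].round(4)/round(float(o["grip_width"]),4)/' h.py; python3 -c "
from h import *
go(.546,-.2835,.08,27.3)"
```

```text
t 0.15 pos [6.245e-01 1.000e-04 2.218e-01] phi 0.0 w 0.0871 gf 0.0
roll -0.476 then t -0.2161 -0.1998 0.1418
```

Emit:
arm_command(
  deltas=[0.3,0,0,0,-0.16,0.3,0,0,0,-0.16,0.3,0,0,0,-0.156,0.3,-0.036,-0.0333,0.0236,0,0.3,-0.036,-0.0333,0.0236,0,0.3,-0.036,-0.0333,0.0236,0,0.3,-0.036,-0.0333,0.0236,0,0.3,-0.036,-0.0333,0.0236,0,0.3,-0.036,-0.0333,0.0236,0,0.3,0,0,0,0,0.3,0,0,0,0],
  newtons=20,
)

```text
time: 1.52
position: [0.5462, -0.283, 0.0807]
tool_rot: [0.521, 0.854, 0.0, -0.001]
ft_force: [-0.4, 0.1, -0.1]
grip_width: 0.0563
grip_force: 0.0
```

```bash
python3 - <<'E'
from h import *
from rig import imaging
go(.546,-.2835,.016,27.3)
for n in ["side","wrist"]:
    p=imaging.camera_params(n); im,d=imaging.camera(n)
    np.savez(f"pics/{n}1.npz",im=im,d=d,K=p["intrinsics"],T=p["camera_from_world"])
s=np.load("pics/side1.npz")["im"][150:300,250:450,::-1]; w=np.load("pics/wrist1.npz")["im"][:,:,::-1]
cv2.imwrite("pics/v1.png",np.hstack([cv2.resize(s,(400,300)),cv2.resize(w,(400,300))]))
E
```

```text
t 1.525 pos [ 0.5462 -0.283   0.0807] phi 27.2 w 0.0563 gf 0.0
roll -0.001 then t -0.0003 -0.0003 0.0647
```

View pics/v1.png

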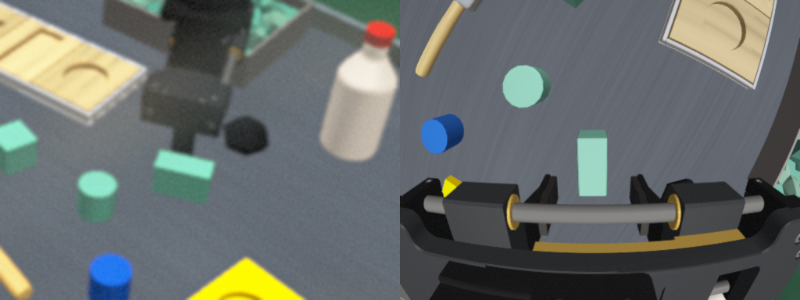

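In the wrist half, the bar (592,165) sits centred between the fingers and aligned with them. The disc is at (525,85) and the black rock is behind a finger. I'll check numerically against the wrist cloud.

```bash
python3 - <<'E'
from h import *
im,W=cloud("wrist","1")
for b in blobs(im,W,(65,40,40),(95,255,255),.032,.045): print(" G",*b)
im,W=cloud("side"); hsv=cv2.cvtColor(im,cv2.COLOR_RGB2HSV)
m=(hsv[...,2]<50)&(W[...,2]>.008)&(W[...,2]<.06)&(abs(W[...,0]-.6)<.12)&(abs(W[...,1]+.3)<.15)
p=W[m]; print(m.sum(),p.min(0),p.max(0))
E
```

```text
G [158. 110.] 2296 [ 453.2 -243.2] [39.  39.1] 48.0 36.3 [ 453.8 -243.    36.3]
 G [246. 212.] 2831 [ 544.8 -284. ] [28.1 60.3] 27.8 36.4 [ 543.9 -282.2   36.3]
 G [507. 200.] 276 [ 772.6 -157.9] [24.7 51.8] 46.7 39.3 [ 768.2 -156.4   39.1]
 G [496. 230.] 473 [ 787.5 -188.7] [31.6 56.8] 84.6 38.2 [ 778.2 -188.    38.2]
188 [ 0.63607015 -0.31035864  0.0080103 ] [ 0.67713394 -0.26663963  0.02820461]
```

Emit:
arm_command(
  deltas=[0.3,-0.0005,-0.001,0.035,0,0.3,0,0,0.029,0,0.3,0,0,0,0,-1,0,0,0,0,-1,0,0,0,0,-1,0,0,0,0,-1,0,0,0,0,-1,0,0,0,0,-1,0,0,-0.03,0,-1,0,0,-0.05,0,-1,0,0,0,0],
  newtons=20,
)

```text
time: 3.0
position: [0.548, -0.2862, 0.1005]
tool_rot: [0.52, 0.854, -0.0, 0.004]
ft_force: [0.6, -1.0, -1.8]
grip_width: 0.0274
grip_force: 20.0
```

```bash
python3 - <<'E'
from h import *
c,s=np.cos(np.radians(8.1)),np.sin(np.radians(8.1))
f=lambda x,y:(590+c*x-s*y,5+s*x+c*y)
print("bar",f(-19,0),"wood",f(35,0),"round",f(0,-90),"sq",f(0,90),"bar+",f(19,0),"wood-",f(-35,0))
x,y=f(19,0)
go(x/1e3,y/1e3,.095,98.1)
E
```

```text
bar (np.float64(571.1895505033854), np.float64(2.322876593185929)) wood (np.float64(624.6508280200795), np.float64(9.931543117815394)) round (np.float64(602.6811108743824), np.float64(-84.10212919449017)) sq (np.float64(577.3188891256176), np.float64(94.10212919449017)) bar+ (np.float64(608.8104494966146), np.float64(7.67712340681407)) wood- (np.float64(555.3491719799205), np.float64(0.06845688218460655))
t 3.0 pos [ 0.548  -0.2862  0.1005] phi 27.3 w 0.0274 gf 20.0
roll -1.236 then t -0.1016 0.2824 0.0055
```

Emit:
arm_command(
  deltas=[-1,0,0,0,-0.1545,-1,0,0,0,-0.1545,-1,0,0,0,-0.1545,-1,0,0,0,-0.1545,-1,0,0,0,-0.1545,-1,0,0,0,-0.1545,-1,0,0,0,-0.1545,-1,0,0,0,-0.1545,-1,-0.016,0.044,0,0,-1,-0.016,0.044,0,0,-1,-0.016,0.044,0,0,-1,-0.016,0.044,0,0],
)

```text
time: 4.5
position: [0.5833, -0.0995, 0.0953]
tool_rot: [-0.07, 0.998, 0.001, -0.001]
ft_force: [0.8, 0.4, -0.1]
grip_width: 0.0276
grip_force: 20.0
```

Emit:
arm_command(
  deltas=[-1,-0.016,0.044,0,0,-1,-0.016,0.044,0,0,-1,0,0.018,0,0,-1,0,0,0,0,-1,0,0,0,0],
)

```text
time: 5.12
position: [0.6007, 0.007, 0.0965]
tool_rot: [-0.07, 0.998, -0.0, -0.0]
ft_force: [1.1, -1.0, -2.5]
grip_width: 0.028
grip_force: 20.0
```

```bash
python3 - <<'E'
from h import *
from rig import imaging
go(.609,.008,.040,98.1)
for n in ["side","scene"]:
    p=imaging.camera_params(n); im,d=imaging.camera(n)
    np.savez(f"pics/{n}2.npz",im=im,d=d,K=p["intrinsics"],T=p["camera_from_world"])
a=np.load("pics/side2.npz")["im"][90:270,180:420,::-1]; w=np.load("pics/scene2.npz")["im"][150:330,170:410,::-1]
cv2.imwrite("pics/v2.png",np.hstack([cv2.resize(a,(400,300)),cv2.resize(w,(400,300))]))
E
```

```text
t 5.125 pos [0.6007 0.007  0.0965] phi 98.0 w 0.028 gf 20.0
roll -0.001 then t -0.0084 -0.0002 0.0565
```

View pics/v2.png

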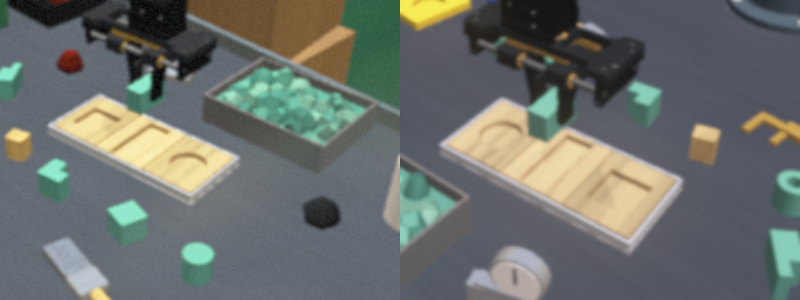

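Emit:
arm_command(
  deltas=[-1,-0.008,0,0.02,0,-1,0,0,0.02,0,-1,0,0,0.015,0,-1,0,0,0.01,0,-1,0,0,0.004,0,-1,0,0,0.002,0,-1,0,0,0,0,-1,0,0,0,0],
)

```text
time: 6.22
position: [0.6093, 0.0095, 0.0264]
tool_rot: [-0.071, 0.998, -0.0, 0.0]
ft_force: [-0.5, -0.7, -1.4]
grip_width: 0.0274
grip_force: 20.0
```

Emit:
arm_command(
  deltas=[-1,0,0,0.001,0,-1,0,0,0.001,0,-1,0,0,0,0],
)

```text
time: 6.6
position: [0.6093, 0.0094, 0.0257]
tool_rot: [-0.071, 0.998, -0.0, 0.001]
ft_force: [-2.3, 0.4, 8.9]
grip_width: 0.0277
grip_force: 20.0
```

Emit:
arm_command(
  deltas=[-1,0,0,-0.0005,0,0.1,0,0,0,0,0.1,0,0,0,0,0.1,0,0,0,0,0.1,0,0,-0.03,0,0.3,0,0,-0.05,0,0.3,0,0,0,0],
)

```text
time: 7.48
position: [0.6122, 0.0089, 0.1082]
tool_rot: [-0.071, 0.997, -0.001, 0.004]
ft_force: [-0.9, -1.0, -0.3]
grip_width: 0.0554
grip_force: 0.0
```

```bash
python3 - <<'E'
from h import *
from rig import imaging
go(.442,-.126,.09,-13.5)
go(.442,-.126,.09,76.5)
for n in ["side","scene"]:
    p=imaging.camera_params(n); im,d=imaging.camera(n)
    np.savez(f"pics/{n}3.npz",im=im,d=d,K=p["intrinsics"],T=p["camera_from_world"])
    im,W=cloud(n,"3")
    for b in blobs(im,W,(65,40,40),(95,255,255),.032,.06): 
        if b[1]<400 and b[2][0]<700: print(" G",*b)
E
```

```text
t 7.475 pos [0.6122 0.0089 0.1082] phi 98.1 w 0.0554 gf 0.0
roll 1.948 then t -0.171 -0.134 0.0182
t 7.475 pos [0.6122 0.0089 0.1082] phi 98.1 w 0.0554 gf 0.0
roll 0.377 then t 0.134 -0.171 0.0182
 G [185. 134.] 102 [543.2 284.8] [64.2 28.6] 38.4 35.6 [539.8 280.3  35.7]
 G [164. 152.] 91 [441.7 237.7] [38.  38.1] 26.7 35.2 [442.8 238.1  35.2]
 G [269. 164.] 212 [605.6   7.3] [64.1 30.4] 10.7 43.3 [604.2   3.5  41.8]
 G [212. 193.] 166 [427.9   8.3] [42.  42.3] 11.5 35.8 [424.7   8.9  35.6]
 G [256. 218.] 232 [ 439.7 -129. ] [42.6 41.2] 77.9 35.9 [ 439.  -129.2   35.7]
 G [298. 242.] 215 [ 451.7 -245.4] [39.6 37.5] 7.8 35.9 [ 450.9 -246.    35.9]
 G [262. 186.] 52 [ 450.9 -132.7] [24.  21.6] 75.9 37.3 [ 453.6 -132.4   36.9]
 G [316. 206.] 191 [430.6  10.5] [44.4 41.6] 9.8 37.0 [430.3  14.1  36.8]
 G [259. 244.] 390 [611.   11.9] [60.7 28.6] 7.0 44.8 [614.7  14.8  43.1]
 G [407. 260.] 246 [446.9 242.3] [39.3 38.9] 44.0 36.6 [448.2 243.2  36.3]
```

Bar is in: its top is about 44 mm up and it's centred near (0.609,0.010). Next is the square.

Emit:
arm_command(
  deltas=[0.5,0,0,0,0.126,0.5,0,0,0,0.126,0.5,0,0,0,0.125,0.5,0.033,-0.043,0.0,0,0.5,0.0335,-0.043,0,0,0.5,0.0335,-0.043,0,0,0.5,0.034,-0.042,0.018,0,0.5,0,0,0,0,0.5,0,0,0,0],
)

```text
time: 8.7
position: [0.4388, -0.1255, 0.0857]
tool_rot: [0.118, 0.993, 0.0, -0.0]
ft_force: [0.8, -0.0, -0.1]
grip_width: 0.0653
grip_force: 0.0
```

```bash
python3 - <<'E'
from h import *
from rig import imaging
go(.442,-.126,.017,76.7)
for n in ["side","wrist"]:
    p=imaging.camera_params(n); im,d=imaging.camera(n)
    np.savez(f"pics/{n}4.npz",im=im,d=d,K=p["intrinsics"],T=p["camera_from_world"])
    im,W=cloud(n,"4")
    for b in blobs(im,W,(65,40,40),(95,255,255),.032,.06): 
        if b[2][0]<700: print(" G",*b)
E
```

```text
t 8.7 pos [ 0.4388 -0.1255  0.0857] phi 76.4 w 0.0653 gf 0.0
roll -0.005 then t -0.0032 0.0003 0.0687
 G [123. 110.] 1041 [481.  509.9] [161.5 381.9] 62.8 46.0 [479.1 503.1  46. ]
 G [185. 134.] 105 [541.7 284.1] [62.5 29.7] 38.5 35.8 [540.1 280.1  35.5]
 G [164. 152.] 99 [442.1 238.2] [38.5 38.3] 20.6 35.4 [442.2 237.4  35.1]
 G [212. 193.] 171 [429.   9.] [43.8 42.9] 9.6 35.8 [424.9   9.1  35.6]
 G [256. 218.] 227 [ 439.2 -128.3] [41.4 39.7] 76.6 35.8 [ 438.4 -129.5   35.8]
 G [298. 243.] 215 [ 451.8 -245.6] [39.5 37.5] 43.7 36.0 [ 451.  -246.5   36. ]
 G [409. 157.] 1775 [429.4   9.9] [41.1 41.5] 11.2 36.5 [425.3  10.4  36.4]
 G [247. 213.] 2654 [ 440.7 -126.4] [40.3 40.8] 77.1 36.5 [ 439.6 -126.    36.4]
 G [117. 234.] 19 [ 434.6 -237.6] [11.9  0.8] 74.4 32.9 [ 434.5 -237.8   33. ]
```

Emit:
arm_command(
  deltas=[0.5,-0.002,-0.001,0.038,-0.008,0.5,0,0,0.031,0,0.5,0,0,0,0,-1,0,0,0,0,-1,0,0,0,0,-1,0,0,0,0,-1,0,0,0,0,-1,0,0,0,0,-1,0,0,-0.03,0,-1,0,0,-0.05,0,-1,0,0,0,0],
)

```text
time: 10.18
position: [0.4423, -0.1281, 0.1002]
tool_rot: [0.114, 0.994, -0.001, 0.003]
ft_force: [0.0, -0.3, -2.7]
grip_width: 0.0401
grip_force: 20.0
```

```bash
python3 -c "
from h import *
go(.5773,.0941,.095,98.1)"
```

```text
t 10.175 pos [ 0.4423 -0.1281  0.1002] phi 77.0 w 0.0401 gf 20.0
roll -0.369 then t -0.1649 0.201 0.0052
```

Emit:
arm_command(
  deltas=[-1,0,0,0,-0.123,-1,0,0,0,-0.123,-1,0,0,0,-0.123,-1,-0.033,0.04,0,0,-1,-0.033,0.04,0,0,-1,-0.033,0.04,0,0,-1,-0.033,0.04,0,0,-1,-0.033,0.04,0,0,-1,0,0,0,0,-1,0,0,0,0],
)

```text
time: 11.42
position: [0.5738, 0.0941, 0.0959]
tool_rot: [-0.071, 0.997, -0.0, -0.002]
ft_force: [-0.8, -0.5, -1.2]
grip_width: 0.0402
grip_force: 20.0
```

```bash
python3 - <<'E'
from h import *
from rig import imaging
go(.5773,.0941,.0255,98.1)
for n in ["side","scene"]:
    p=imaging.camera_params(n); im,d=imaging.camera(n)
    np.savez(f"pics/{n}5.npz",im=im,d=d,K=p["intrinsics"],T=p["camera_from_world"])
a=np.load("pics/side5.npz")["im"][90:270,180:420,::-1]; w=np.load("pics/scene5.npz")["im"][150:330,170:410,::-1]
cv2.imwrite("pics/v5.png",np.hstack([cv2.resize(a,(400,300)),cv2.resize(w,(400,300))]))
E
```

```text
t 11.425 pos [0.5738 0.0941 0.0959] phi 98.1 w 0.0402 gf 20.0
roll 0.001 then t -0.0034 -0.0005 0.0704
```

View pics/v5.png

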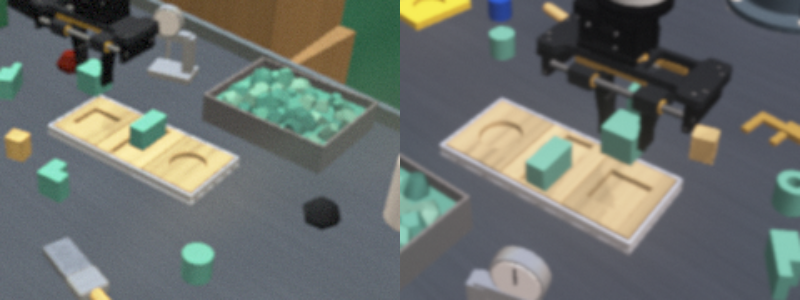

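The bar stands in its pocket (left 148,128) and the square is held above the square pocket. I'll lower it.

Emit:
arm_command(
  deltas=[-1,-0.003,-0.0005,0.02,0,-1,0,0,0.02,0,-1,0,0,0.015,0,-1,0,0,0.01,0,-1,0,0,0.003,0,-1,0,0,0.0015,0,-1,0,0,0,0,-1,0,0,0,0],
)

```text
time: 12.52
position: [0.5791, 0.0942, 0.0285]
tool_rot: [-0.071, 0.998, -0.0, 0.001]
ft_force: [-0.5, -0.5, -1.6]
grip_width: 0.0398
grip_force: 20.0
```

Emit:
arm_command(
  deltas=[-1,0,0,0.001,0,-1,0,0,0.001,0,-1,0,0,0,0],
)

```text
time: 12.9
position: [0.5788, 0.0942, 0.0264]
tool_rot: [-0.071, 0.998, -0.0, 0.0]
ft_force: [-0.9, 0.7, 2.0]
grip_width: 0.0398
grip_force: 20.0
```

Emit:
arm_command(
  deltas=[-1,0,0,0.0006,0,-1,0,0,0,0,0.4,0,0,0,0,0.4,0,0,0,0,0.4,0,0,0,0,0.4,0,0,-0.03,0,0.5,0,0,-0.05,0,0.5,0,0,0,0,0.5,0,0,0,0],
)

```text
time: 14.02
position: [0.5783, 0.0942, 0.1051]
tool_rot: [-0.071, 0.998, 0.0, -0.0]
ft_force: [-0.4, 0.4, -0.3]
grip_width: 0.0652
grip_force: 0.0
```

```bash
python3 - <<'E'
from h import *
from rig import imaging
go(.4535,-.2435,.10,60)
for n in ["side","scene"]:
    p=imaging.camera_params(n); im,d=imaging.camera(n)
    np.savez(f"pics/{n}6.npz",im=im,d=d,K=p["intrinsics"],T=p["camera_from_world"])
    im,W=cloud(n,"6")
    for b in blobs(im,W,(65,40,40),(95,255,255),.032,.06): 
        if b[1]<400 and b[2][0]<700: print(" G",*b)
E
```

```text
t 14.025 pos [0.5783 0.0942 0.1051] phi 98.1 w 0.0652 gf 0.0
roll 0.665 then t -0.0608 -0.3548 0.0051
 G [185. 134.] 107 [541.8 284.2] [63.6 29.3] 38.1 35.4 [539.4 280.   35.4]
 G [164. 152.] 94 [442.4 238.9] [41.2 37.2] 71.5 35.3 [442.3 237.5  35.3]
 G [238. 155.] 189 [577.6  91.8] [44.2 41.8] 4.6 43.1 [574.1  88.4  41.9]
 G [269. 164.] 211 [607.3   7.7] [64.  31.1] 8.8 43.4 [604.6   3.8  41.8]
 G [212. 193.] 165 [427.8   8.9] [42. 43.] 11.8 35.8 [424.7   8.9  35.8]
 G [298. 242.] 214 [ 451.9 -245.9] [38.4 38.6] 64.3 36.0 [ 451.  -246.2   35.9]
 G [231. 170.] 121 [ 455.9 -241. ] [38.1 37. ] 40.3 37.4 [ 457.  -239.5   37.1]
 G [314. 201.] 32 [420.9  -1.1] [16. 20.] 18.4 37.5 [419.9  -1.2  37.4]
 G [312. 210.] 19 [446.8  17.4] [10.9 10.2] 13.5 36.8 [447.7  16.9  36.2]
 G [259. 244.] 388 [610.6  11.6] [60.1 28.3] 9.3 44.9 [614.6  14.8  43.2]
 G [407. 260.] 241 [446.5 242. ] [38.4 39.7] 56.8 36.8 [448.2 242.9  36.4]
```

Square is in as well. For the disc no turn is needed.

```bash
python3 -c "
from h import *
go(.4535,-.2434,.09,98.1)"
```

```text
t 14.125 pos [0.5776 0.0942 0.1041] phi 98.1 w 0.065 gf 0.0
roll -0.0 then t 0.1704 -0.3167 0.0141
```

Emit:
arm_command(
  deltas=[0.5,0.0243,-0.0452,0,0,0.5,0.0243,-0.0452,0,0,0.5,0.0243,-0.0452,0,0,0.5,0.0243,-0.0452,0,0,0.5,0.0243,-0.0452,0,0,0.5,0.0243,-0.0452,0,0,0.5,0.0243,-0.0452,0.014,0,0.5,0,0,0,0,0.5,0,0,0,0],
)

```text
time: 15.25
position: [0.454, -0.2422, 0.0904]
tool_rot: [-0.07, 0.998, 0.001, -0.001]
ft_force: [0.4, -0.8, 1.2]
grip_width: 0.0653
grip_force: 0.0
```

```bash
python3 - <<'E'
from h import *
from rig import imaging
go(.4535,-.2434,.0165,98.1)
for n in ["wrist"]:
    p=imaging.camera_params(n); im,d=imaging.camera(n)
    np.savez(f"pics/{n}7.npz",im=im,d=d,K=p["intrinsics"],T=p["camera_from_world"])
    im,W=cloud(n,"7")
    for b in blobs(im,W,(65,40,40),(95,255,255),.032,.06): 
        if b[2][0]<700: print(" G",*b)
E
```

```text
t 15.25 pos [ 0.454  -0.2422  0.0904] phi 98.0 w 0.0653 gf 0.0
roll -0.001 then t 0.0007 -0.0012 0.0739
 G [245. 208.] 1974 [ 452.8 -243.5] [39.  39.5] 89.9 36.5 [ 451.8 -243.7   36.4]
 G [493. 213.] 812 [429.3   9.6] [41.1 42.1] 11.5 36.5 [425.9   9.1  36.3]
```

Emit:
arm_command(
  deltas=[0.5,0.001,-0.001,0.04,0,0.5,0,0,0.034,0,0.5,0,0,0,0,-1,0,0,0,0,-1,0,0,0,0,-1,0,0,0,0,-1,0,0,0,0,-1,0,0,0,0,-1,0,0,-0.03,0,-1,0,0,-0.05,0,-1,0,0,0,0],
)

```text
time: 16.68
position: [0.4559, -0.2459, 0.1005]
tool_rot: [-0.071, 0.997, -0.003, 0.003]
ft_force: [0.5, 0.2, -1.1]
grip_width: 0.0394
grip_force: 20.0
```

```bash
python3 -c "
from h import *
go(.6027,-.0841,.096,98.1)"
```

```text
t 16.675 pos [ 0.4559 -0.2459  0.1005] phi 98.1 w 0.0394 gf 20.0
roll -0.0 then t -0.1681 0.1395 0.0045
```

Emit:
arm_command(
  deltas=[-1,-0.034,0.0274,0,0,-1,-0.034,0.0274,0,0,-1,-0.034,0.0274,0,0,-1,-0.034,0.0274,0,0,-1,-0.034,0.0274,0,0,-1,0,0,0,0,-1,0,0,0,0,-1,0,0,0,0],
)

```text
time: 17.68
position: [0.6017, -0.0854, 0.0967]
tool_rot: [-0.07, 0.998, 0.0, -0.001]
ft_force: [0.7, -0.3, -1.4]
grip_width: 0.0394
grip_force: 20.0
```

```bash
python3 -c "
from h import *
go(.6027,-.0841,.027,98.1)"
```

```text
t 17.675 pos [ 0.6017 -0.0854  0.0967] phi 98.0 w 0.0394 gf 20.0
roll -0.002 then t -0.0012 0.0011 0.0697
```

Emit:
arm_command(
  deltas=[-1,-0.001,0.001,0.02,0,-1,0,0,0.02,0,-1,0,0,0.015,0,-1,0,0,0.01,0,-1,0,0,0.003,0,-1,0,0,0.001,0,-1,0,0,0,0,-1,0,0,0,0],
)

```text
time: 18.68
position: [0.6042, -0.0835, 0.0289]
tool_rot: [-0.071, 0.998, -0.0, 0.0]
ft_force: [-0.1, -0.3, -1.4]
grip_width: 0.0393
grip_force: 20.0
```

Emit:
arm_command(
  deltas=[-1,0,0,0.001,0,-1,0,0,0.001,0,-1,0,0,0,0],
)

```text
time: 19.05
position: [0.6039, -0.0834, 0.0264]
tool_rot: [-0.071, 0.998, -0.0, 0.0]
ft_force: [0.3, 0.1, -0.3]
grip_width: 0.0392
grip_force: 20.0
```

Emit:
arm_command(
  deltas=[-1,0,0,0.001,0,-1,0,0,0,0],
)

```text
time: 19.3
position: [0.6039, -0.0835, 0.0264]
tool_rot: [-0.071, 0.998, -0.0, 0.0]
ft_force: [-1.5, 0.7, 5.7]
grip_width: 0.0394
grip_force: 20.0
```

Emit:
arm_command(
  deltas=[0.4,0,0,0,0,0.4,0,0,0,0,0.4,0,0,0,0,0.4,0,0,-0.03,0,0.4,0,0,-0.05,0,0.4,0,0,0,-0.11,0.4,0,0,0,-0.11,0.4,0,0,0,0],
)

```text
time: 20.3
position: [0.6038, -0.0834, 0.1054]
tool_rot: [-0.179, 0.984, -0.0, 0.0]
ft_force: [-0.8, -0.4, -0.6]
grip_width: 0.0609
grip_force: 0.0
```

```bash
python3 - <<'E'
from h import *
from rig import imaging
go(.4415,.1195,.09,110.9)
for n in ["side","scene"]:
    p=imaging.camera_params(n); im,d=imaging.camera(n)
    np.savez(f"pics/{n}8.npz",im=im,d=d,K=p["intrinsics"],T=p["camera_from_world"])
    im,W=cloud(n,"8")
    for b in blobs(im,W,(65,40,40),(95,255,255),.032,.06): 
        if b[1]<400 and b[2][0]<700: print(" G",*b)
    for b in blobs(im,W,(10,60,90),(22,255,255),.032,.045):
        if b[2][0]<700: print(" wood",*b)
a=np.load("pics/side8.npz")["im"][90:270,180:420,::-1]; w=np.load("pics/scene8.npz")["im"][150:330,170:410,::-1]
cv2.imwrite("pics/v8.png",np.hstack([cv2.resize(a,(400,300)),cv2.resize(w,(400,300))]))
E
```

```text
t 20.3 pos [ 0.6038 -0.0834  0.1054] phi 110.6 w 0.0609 gf 0.0
roll -0.005 then t 0.0792 0.2475 0.0154
 G [185. 134.] 109 [542.2 284.1] [66.8 29.1] 38.3 35.2 [539.4 279.8  35.3]
 G [164. 152.] 96 [443.  238.3] [38.4 36.9] 56.2 35.2 [442.4 237.5  35.2]
 G [238. 155.] 189 [577.6  92.5] [44.8 45.4] 7.2 43.2 [573.9  88.6  41.7]
 G [269. 164.] 211 [606.   6.] [63.9 31.4] 12.5 43.2 [604.3   3.6  41.8]
 G [293. 180.] 164 [601.2 -86.2] [39.8 34.3] 44.6 43.3 [597.7 -89.3  42. ]
 G [212. 193.] 166 [429.4   8.7] [44.6 42.2] 13.1 35.7 [425.    9.2  35.7]
 wood [194. 173.] 15 [444.3 105.5] [27.2  4.4] 14.9 34.4 [443.1 104.7  34.6]
 G [316. 206.] 193 [432.4  11.8] [43.3 41.3] 8.6 37.1 [430.4  14.1  36.8]
 G [230. 222.] 235 [605.6 -81.7] [38.5 36. ] 47.5 45.0 [608.6 -77.7  43.3]
 G [259. 244.] 388 [610.6  11.7] [60.  27.7] 8.3 45.0 [614.7  14.7  43.4]
 G [407. 260.] 240 [447.  242.3] [39.3 38.7] 15.3 36.9 [448.7 243.1  36.6]
 wood [289.  34.] 17 [ -728.2 -1072.6] [54.8 17.5] 79.0 37.0 [ -726.8 -1068.8    37.2]
 wood [157.  51.] 19 [  -37.  -1305.4] [84.  15.4] 36.1 39.1 [  -45.  -1311.5    39.1]
 wood [84. 65.] 374 [  328.3 -1385.6] [289.7 577.4] 51.7 38.5 [  301.5 -1350.9    38.5]
 wood [353. 230.] 142 [442.7 120.8] [28.8 29.6] 20.2 36.9 [444.7 121.6  36.7]
```

View pics/v8.png

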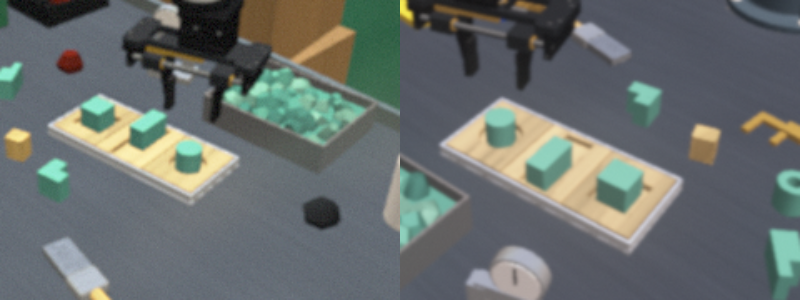

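All three blanks stand in their pockets: left half, square (97,112), bar (148,128), disc (188,155). Now the wood, at right (705,145).

Emit:
arm_command(
  deltas=[0.3,0.0158,0.0495,0,0,0.3,0.0158,0.0495,0,0,0.3,0.0158,0.0495,0,0,0.3,0.0158,0.0495,0,0,0.3,0.0158,0.0495,0.015,0,0.3,0,0,0,0,0.3,0,0,0,0,0.3,0,0,0,0],
)

```text
time: 21.4
position: [0.4443, 0.1194, 0.0906]
tool_rot: [-0.179, 0.984, -0.0, 0.001]
ft_force: [0.7, 0.5, -0.8]
grip_width: 0.0563
grip_force: 0.0
```

```bash
python3 - <<'E'
from h import *
from rig import imaging
go(.4413,.1195,.0175,110.9)
for n in ["wrist"]:
    p=imaging.camera_params(n); im,d=imaging.camera(n)
    np.savez(f"pics/{n}9.npz",im=im,d=d,K=p["intrinsics"],T=p["camera_from_world"])
    im,W=cloud(n,"9")
    for b in blobs(im,W,(8,60,90),(28,255,255),.032,.06): 
        if b[2][0]<700: print(" wood",*b)
E
```

```text
t 21.4 pos [0.4443 0.1194 0.0906] phi 110.6 w 0.0563 gf 0.0
roll -0.005 then t 0.0028 0.0012 0.0731
 wood [249. 205.] 1280 [440.  119.5] [26.1 29.8] 20.7 36.5 [439.5 119.2  36.4]
```

Emit:
arm_command(
  deltas=[0.3,0.003,0.001,0.04,0,0.3,0,0,0.033,0,0.3,0,0,0,0,-1,0,0,0,0,-1,0,0,0,0,-1,0,0,0,0,-1,0,0,0,0,-1,0,0,0,0,-1,0,0,-0.03,0,-1,0,0,-0.05,0,-1,0,0,0,0,-1,0,0,0,0],
  newtons=10,
)

```text
time: 22.95
position: [0.439, 0.1201, 0.0973]
tool_rot: [-0.18, 0.984, -0.0, 0.0]
ft_force: [0.5, 0.5, -1.3]
grip_width: 0.0299
grip_force: 10.0
```

```bash
python3 -c "
from h import *
go(.5545,.0005,.097,98.1)"
```

```text
t 22.95 pos [0.439  0.1201 0.0973] phi 110.7 w 0.0299 gf 10.0
roll 0.22 then t -0.0975 -0.1347 0.0003
```

Emit:
arm_command(
  deltas=[-1,0,0,0,0.11,-1,0,0,0,0.11,-1,-0.0325,-0.045,0,0,-1,-0.0325,-0.045,0,0,-1,-0.0325,-0.0447,0,0,-1,0,0,0,0,-1,0,0,0,0,-1,0,0,0,0],
)

```text
time: 23.95
position: [0.5527, 0.0016, 0.0963]
tool_rot: [-0.071, 0.997, 0.001, -0.002]
ft_force: [-0.7, -0.4, -0.7]
grip_width: 0.0303
grip_force: 10.0
```

```bash
python3 - <<'E'
from h import *
from rig import imaging
go(.5545,.0005,.027,98.1)
n="side"
im,d=imaging.camera(n); a=im[90:270,180:420,::-1]
im,d=imaging.camera("scene"); w=im[150:330,170:410,::-1]
cv2.imwrite("pics/v10.png",np.hstack([cv2.resize(a,(400,300)),cv2.resize(w,(400,300))]))
E
```

```text
t 23.95 pos [0.5527 0.0016 0.0963] phi 98.2 w 0.0303 gf 10.0
roll 0.001 then t -0.0016 -0.0014 0.0693
```

View pics/v10.png

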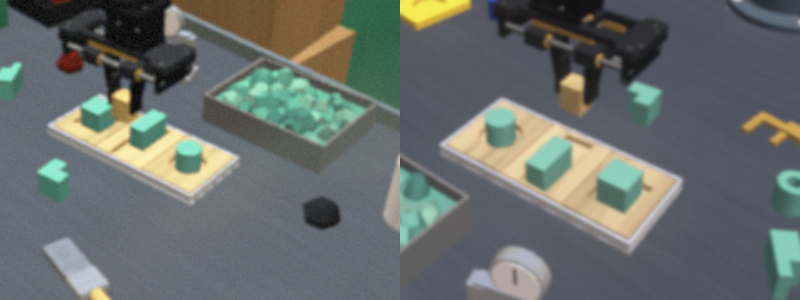

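The wood is held over the gap at the near end (right 573,95). I'll lower it.

Emit:
arm_command(
  deltas=[-1,-0.001,-0.001,0.02,0,-1,0,0,0.02,0,-1,0,0,0.015,0,-1,0,0,0.01,0,-1,0,0,0.003,0,-1,0,0,0.001,0,-1,0,0,0,0,-1,0,0,0,0],
)

```text
time: 25.05
position: [0.5563, -0.0005, 0.0288]
tool_rot: [-0.071, 0.998, -0.0, 0.0]
ft_force: [-1.0, -0.0, -0.5]
grip_width: 0.03
grip_force: 10.0
```

Emit:
arm_command(
  deltas=[-1,0,0,0.001,0,-1,0,0,0.001,0,-1,0,0,0,0],
)

```text
time: 25.42
position: [0.5559, -0.0004, 0.0263]
tool_rot: [-0.071, 0.998, 0.0, -0.0]
ft_force: [0.5, 0.1, -0.3]
grip_width: 0.0298
grip_force: 10.0
```

Emit:
arm_command(
  deltas=[-1,0,0,0.001,0,-1,0,0,0,0],
)

```text
time: 25.68
position: [0.5559, -0.0005, 0.0262]
tool_rot: [-0.071, 0.998, -0.0, 0.0]
ft_force: [-1.4, -0.4, 6.0]
grip_width: 0.0297
grip_force: 10.0
```

Contact at 6 N. I'll release, retreat, and check.

Emit:
arm_command(
  deltas=[0.15,0,0,0,0,0.15,0,0,0,0,0.15,0,0,0,0,0.15,0,0,-0.03,0,0.15,0,0,-0.05,0,0.15,0,0,-0.05,0,0.15,0,0,-0.03,0,0.15,0,0,0,0,0.15,0,0,0,0],
)

```text
time: 26.8
position: [0.555, -0.0003, 0.1844]
tool_rot: [-0.071, 0.998, 0.0, -0.001]
ft_force: [-0.1, 0.1, -0.6]
grip_width: 0.0496
grip_force: 0.0
```

```bash
python3 - <<'E'
from h import *
from rig import imaging
c,s=np.cos(np.radians(8.1)),np.sin(np.radians(8.1))
for n in ["side","scene"]:
    p=imaging.camera_params(n); im,d=imaging.camera(n)
    np.savez(f"pics/{n}11.npz",im=im,d=d,K=p["intrinsics"],T=p["camera_from_world"])
    im,W=cloud(n,"11")
    for k,lo,hi in (("G",(65,40,40),(95,255,255)),("wood",(8,60,80),(28,255,255))):
        for b in blobs(im,W,lo,hi,.032,.06):
            if b[1]<400 and 400<b[2][0]<700 and abs(b[2][1])<300:
                v=b[2]-[590,5]; print(n,k,*b[2:6],"local",(c*v[0]+s*v[1]).round(1),(c*v[1]-s*v[0]).round(1))
a=np.load("pics/side11.npz")["im"][90:270,180:420,::-1]; w=np.load("pics/scene11.npz")["im"][150:330,170:410,::-1]
cv2.imwrite("pics/v11.png",np.hstack([cv2.resize(a,(400,300)),cv2.resize(w,(400,300))]))
E
```

```text
side G [541.8 284.2] [63.1 30.1] 39.1 35.5 local -8.4 283.2
side G [443.3 238.6] [37.8 36.8] 57.4 35.3 local -112.3 251.9
side G [576.   91.7] [43.2 42.6] 10.3 43.1 local -1.6 87.8
side G [606.5   5.8] [62.2 31.8] 12.7 43.5 local 16.4 -1.5
side G [600.6 -86.7] [39.3 34.3] 44.9 43.6 local -2.4 -92.3
side G [428.2   8.6] [42.5 42.6] 13.6 35.9 local -159.7 26.4
side wood [560.1  -1.3] [40.8 32.9] 10.9 41.8 local -30.5 -2.0
scene G [432.4  11. ] [43.5 41.3] 12.6 37.1 local -155.2 28.1
scene G [605.6 -81.7] [39.  35.5] 62.4 44.8 local 3.2 -88.0
scene G [610.4  11.4] [60.9 28.7] 7.6 44.9 local 21.1 3.5
scene G [445.9 242.6] [38.8 39.3] 80.5 36.7 local -109.2 255.5
scene wood [558.6   1.4] [27.4 31.2] 10.3 44.9 local -31.6 0.9
```

View pics/v11.png

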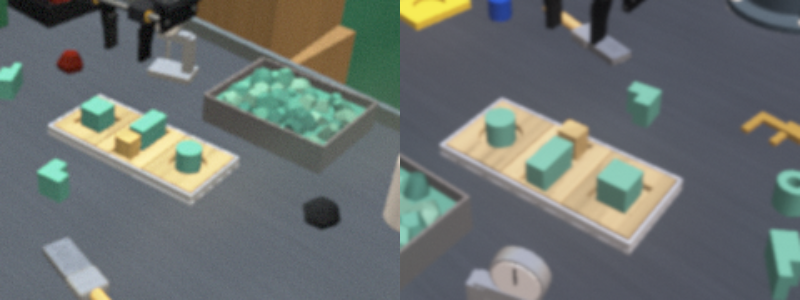

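All four pieces stand in their pockets with tops about 45 mm up. The wood (right 573,137) sits beside the bar, and the rejects haven't moved. Handing in.

```bash
python3 -c "
from rig import order
print(order.hand_in())"
```

```text
the job is handed in; nothing more can be done
None
```

I packed the disc, square and bar in their own pockets, stood the wooden block in the gap beside the bar, left the rejects alone, and handed the job in at about 27 s; no verdict came back.

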